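# Pack the side clamp until it bears snugly

## Robot

A 7-joint arm with a two-finger parallel gripper is mounted at the origin on a cart in front of the work surface, level with it; the furniture and walls round the work are solid. World frame = base frame: x ahead of the robot, y to its left, z up, the work surface at z = 0. Lengths are in m, angles in degrees, forces in N, time in s.
With the tool pointing down it reaches from about 0.425 to 0.875 m from the base axis. Payload 4.7 kg.
Tool frame: the origin (TCP) lies between the finger pads; the fingertips stand 8 mm ahead of it and the grasp point (between the pads) lies 11 mm behind it; x points along the fingers, z is the direction in which the jaws open and shut, and the axes are right-handed (so a half turn about x gives the same grasp; the last joint's range is limited). The gripper opens to 87 mm and grips with 3 to 60 N. Pads are 19 mm wide; open, the fingers measure 117 mm over their backs; the gripper's body (75 mm by 190 mm) begins 51 mm behind the grasp point.
Start: joints at [-63.249, 18.392, -4.016, 83.108, 1.295, 78.541, -3.26], TCP at [0.284, 0.585, 0.231] pointing down, gripper open.
Joint ranges: [-163.93, 163.93], [-17.29, 119.83], [-79.2, 71.16], [3.27, 140.29], [-89.18, 269.18], [5.43, 117.66], [-154.24, 154.24]. Speed limits (degrees/s): [147.25, 147.25, 180, 180, 180, 180, 180].

## Interface

Orientations are given as [roll, pitch, yaw] about the fixed x, y, z axes, in that order (R = Rz(yaw) Ry(pitch) Rx(roll)).
In Python, from cell import telemetry, vision, sign_off gives the robot as it stands. The module is installed in compiled form; this text tells all that it offers.
- The arm moves only by the tool drive_tool, never from a script. Its arguments are lists of equal length, an entry for each row: "offset": the shift along the tool's x, y, z in m, a list of three; "angular": the turn, a rotation vector about the tool's x, y, z in rad, a list of three. A call has 1 to 10 rows; each row is the pose to reach, as a shift and turn from the pose measured when the call began, along the tool's axes at that moment; what a row does not reach only later rows make up. A row lasts 1/8 s, in which the tool goes at most 62.5 mm and 10.7 degrees, less where a joint would pass 70% of its speed; a pose out of reach is approached as far as the arm can. A call with a gripper value outside its range is refused whole. "fingers" is the closure, from -1 (fully open) to 1 (shut), set as the call begins (left out, the last holds). The fingers move at their own pace and stop on an object; "squeeze" is the grip in N (left out, the last holds). Time passes only in rows, so rows that repeat a pose let the fingers close. It gives the time, the measured TCP pose, the force and the opening at its end, in the units of the state.
- telemetry.get_obs(): the state, without advancing time (a new reading comes with each control period).
- vision.read_camera(name): name is "scene" or "top" or "wrist"; returns a dict with "pixels" (480x640x3 uint8, red, green, blue), "intrinsics" (3x3 intrinsics, pixels), "world_from_camera" (4x4, takes a point from camera to world coordinates); the wrist camera has in their place "T_tool_cam" (4x4, takes a point from camera to tool coordinates, whose origin is the TCP and whose axes are the tool frame's). Camera axes: x right, y up, looking along -z (the intrinsics and any distortion apply to the point x, -y, -z); pixel columns grow to the right and rows downward; lengths in m; the calibration is good to about 2 mm. A picture is of the moment at which its call begins: read the wrist's pose just before it. There is no depth.
- sign_off(): hands the job in, once; it reports no verdict.
The state is a dict: "time_s": time; "qpos": joint angles; "joint_velocities": joint speeds; "effort": joint torques, N m; "tool_pos": TCP position; "tool_rot": TCP orientation; "force": force on the tool from outside, world axes, zero at the start; "wrist_torque": the same for the moment, N m; "grip_width": finger opening in m.
Only numpy, scipy, OpenCV 4.12 (cv2) and the standard library are available. Lean on these libraries where they do the work, as an engineer would, in place of code of your own. Each camera call takes 0.05 s, during which the arm holds its last target.

## Task

The pin fixture is screwed down in the clamping nest, but the side clamp beside it does not reach it. Stand brass spacer plates from the rack upright in the gap between the clamp's orange pad and the pin fixture, one at a time, and after each one slide the clamp fully home by its red knob to feel whether the sprung pad presses; if it is still loose, draw the clamp back and add another plate. Once it is snug, leave the clamp home with the pad pressing on the plates (its spring visibly pressed in, but not bottomed), and the spare plates standing in the rack; keep the gripper off the pin fixture and do not disturb the tools lying about.

Things in the scene. Friction and masses are not known exactly. Their poses are not given: they have to be found in the camera images.
- nest: fixed clamping nest: aluminium base plate 120 mm (x) by 280 mm (y), 10 mm thick; origin at the centre of its underside, z up. The clamp slides along its +y towards the pin fixture. Plates stand on the base plate, centred on nest x = 0, width along its x, thickness along its y, between two guide rails 4 mm high (inner faces at x = +-27 mm): keep fingertips 16 mm above the bench to clear them.
- gap_mid (a point): point on the base plate's top at nest x = 0, y = 10 mm: where each plate can be set down while the clamp is drawn back; it need not touch its neighbours, for the clamp pushes the plates along. Plates that the clamp has pushed home lie beyond nest y = 33 mm, clear of it. Axes as the nest's.
- gap_centre (a point): centre of the space between the pad (clamp home) and the pin fixture: nest x = 0, y = 36 mm, 27 mm above the bench, which is the height of the centre of a plate standing on the base plate; plates packed by the clamp stand within 18 mm of it. Axes as the nest's.
- pin_fixture: grey aluminium block with gold pins, 146 mm along the nest's x, 80 mm along the nest's y, 48 mm high, fixed on the nest; origin at the centre of its underside, 10 mm above the bench. The face towards the clamp is flat, 27 mm high, 40 mm from the origin at the nest's -y side. How far it stands from the clamp varies: one or two plates are needed.
- clamp (a joint): slide of the clamp along the nest's +y: 0 = drawn fully back, 0.045 m = fully home against its collar (pad face then at nest y = 34 mm if the pad is not pressed in). It drags with about 9 N both ways and stays where it is left; once the pad touches, the push needed jumps to 14 to 16 N.
- clamp_knob (a point): centre of the red knob on top of the clamp: 20 mm wide along the nest's x, 16 mm along its y, 26 mm high (13 mm above and below the point), 56 mm above the bench; narrower dark neck below it, clear on all sides. Moves with the clamp. Axes as the nest's.
- pad (a joint): how far the sprung orange pad is pressed back into the clamp: 0 = free (no contact), 0.012 m = bottomed. The spring pushes back with 5 N at first touch plus 0.15 N per mm. With the clamp home, snug means pressed in by 0.4 to 11 mm; each extra plate adds 8 mm.
- pad_face (a point): centre of the orange face of the sprung pad (40 mm wide, 31 mm high), looking along the nest's +y; plates go between it and the pin fixture
- rack: black plastic plate rack, fixed, 30 mm (x) by 124 mm (y), floor 6 mm thick, origin at the centre of its underside; three plates stand on its floor at y = -36, 0, 36 mm between ridges 6 mm high; the plates overhang it by 7 mm at both ends, so that they can be gripped by their two ends (across the 44 mm) and lifted straight out
- plate0_c (a point): brass spacer plate standing on edge in the rack (one of three alike): 44 mm wide along its x, 8 mm thick along its y, 34 mm high, 70 g; the point is its centre, 17 mm above its lower edge. Axes as the rack's at the start
- plate1_c (a point): brass spacer plate standing on edge in the rack (one of three alike): 44 mm wide along its x, 8 mm thick along its y, 34 mm high, 70 g; the point is its centre, 17 mm above its lower edge. Axes as the rack's at the start
- plate2_c (a point): brass spacer plate standing on edge in the rack (one of three alike): 44 mm wide along its x, 8 mm thick along its y, 34 mm high, 70 g; the point is its centre, 17 mm above its lower edge. Axes as the rack's at the start
- caliper: digital caliper lying on the bench behind the work; a bystander, leave it alone
- loupe: small black loupe, 35 mm wide, 32 mm high, standing on the bench behind the nest; a bystander, leave it alone
- cutters: orange-handled flush cutters lying on the bench behind the rack; a bystander, leave it alone
Mind the look-alikes: they are no part of the job. What is shaped like the part that bears plate2_c but pink is not meant. What is shaped like the part that bears plate1_c but pink is not meant.

How it is judged (in metres and radians):
On the way:
1. a single spacer plate stands in the gap and the clamp has been slid home (within 4 mm) to try it (value of joint clamp above 0.041 m and ((distance between plate0_c and gap_centre below 0.018 m and height (world z) of plate0_c below 0.0295 m and angle between plate0_c's own z axis and vertical below 0.12 rad) or (distance between plate1_c and gap_centre below 0.018 m and height (world z) of plate1_c below 0.0295 m and angle between plate1_c's own z axis and vertical below 0.12 rad) or (distance between plate2_c and gap_centre below 0.018 m and height (world z) of plate2_c below 0.0295 m and angle between plate2_c's own z axis and vertical below 0.12 rad)) and not (((distance between plate0_c and gap_centre below 0.018 m and height (world z) of plate0_c below 0.0295 m and angle between plate0_c's own z axis and vertical below 0.12 rad) and (distance between plate1_c and gap_centre below 0.018 m and height (world z) of plate1_c below 0.0295 m and angle between plate1_c's own z axis and vertical below 0.12 rad)) or ((distance between plate0_c and gap_centre below 0.018 m and height (world z) of plate0_c below 0.0295 m and angle between plate0_c's own z axis and vertical below 0.12 rad) and (distance between plate2_c and gap_centre below 0.018 m and height (world z) of plate2_c below 0.0295 m and angle between plate2_c's own z axis and vertical below 0.12 rad)) or ((distance between plate1_c and gap_centre below 0.018 m and height (world z) of plate1_c below 0.0295 m and angle between plate1_c's own z axis and vertical below 0.12 rad) and (distance between plate2_c and gap_centre below 0.018 m and height (world z) of plate2_c below 0.0295 m and angle between plate2_c's own z axis and vertical below 0.12 rad)))), for 0.15 s.
At the end, for the whole second after the job is handed in: The clamp is home (within 4 mm) with its pad pressed in by 0.4 to 11 mm, so that it bears on the plates; every plate stands at rest upright, either on the nest's base in the gap (centre within 18 mm of gap_centre, leaning under 0.12 rad) or in the rack (on its floor, leaning under 0.25 rad) (value of joint clamp above 0.041 m and value of joint pad between 0.0004 and 0.011 m and ((distance between plate0_c and gap_centre below 0.018 m and height (world z) of plate0_c below 0.0295 m and angle between plate0_c's own z axis and vertical below 0.12 rad) or (horizontal distance between plate0_c and rack below 0.07 m and height (world z) of plate0_c between 0.02 and 0.027 m and angle between plate0_c's own z axis and vertical below 0.25 rad)) and ((distance between plate1_c and gap_centre below 0.018 m and height (world z) of plate1_c below 0.0295 m and angle between plate1_c's own z axis and vertical below 0.12 rad) or (horizontal distance between plate1_c and rack below 0.07 m and height (world z) of plate1_c between 0.02 and 0.027 m and angle between plate1_c's own z axis and vertical below 0.25 rad)) and ((distance between plate2_c and gap_centre below 0.018 m and height (world z) of plate2_c below 0.0295 m and angle between plate2_c's own z axis and vertical below 0.12 rad) or (horizontal distance between plate2_c and rack below 0.07 m and height (world z) of plate2_c between 0.02 and 0.027 m and angle between plate2_c's own z axis and vertical below 0.25 rad))); the robot touches nothing.
It fails at once if the gripper or arm presses on the pin fixture (over 3 N) (contact force between any of the fingers, the arm and pin_fixture above 3 N).
It fails at once if a bystander (caliper, loupe, flush cutters) is shifted by more than 20 mm (distance of any of caliper, loupe, cutters from where it was at the start of the episode above 0.02 m).
It also fails if it takes over 72 s, if anything falls off the work surface, if the arm or the gripper's body presses on something with over 40 N, if the wrist force passes 120 N, or if a joint passes its speed limit or range.

## Working session

There is one attempt and no reset: what is moved stays moved. The work goes in short steps, Python scripts to look and compute and a tool call to move; the robot and the scene stay as the last step left them, time stands still between calls to the robot, and variables do not carry over. Pictures are saved under pics/ and viewed, and the job is handed in when it is done.

Besides the shell and the picture viewer there is one more tool, called after "Call:" by a JSON object that holds its "api" and its "payload". drive_tool: Moves the arm, as the interface text tells. Its arguments: {"type":"object","properties":{"offset":{"type":"array"},"angular":{"type":"array"},"fingers":{"type":"number"},"squeeze":{"type":"number"}},"required":["offset","angular"]}

```bash
mkdir -p pics
python3 - <<'E'
from cell import telemetry, vision
import cv2,numpy as np
o=telemetry.get_obs();print(o)
for n in ["scene","top","wrist"]:
    d=vision.read_camera(n);cv2.imwrite(f"pics/{n}0.png",d["pixels"][:,:,::-1])
    print(n,{k:np.round(v,4).tolist() for k,v in d.items() if k!="pixels"})
E
```

```text
{'time_s': 0.0, 'qpos': array([-63.24848978,  18.43840371,  -4.01673733,  83.1754721 ,
         1.29733617,  78.53995497,  -3.25849791]), 'joint_velocities': array([-0.02096972,  0.03084807, -0.02022574, -0.02745815,  0.08989121,
       -0.02634476,  0.04438446]), 'effort': array([-8.55374419e-04, -4.91280127e+01, -4.04374329e-01, -3.12531495e+01,
       -6.39276300e-02,  4.36198991e-02,  1.83174243e-04]), 'tool_pos': array([0.28417737, 0.58398988, 0.22946411]), 'tool_rot': array([-175.96206941,   89.89127775, -111.90070469]), 'force': array([ 0.28188926, -0.68685716,  0.43853162]), 'wrist_torque': array([ 0.0235042 , -0.02141449, -0.01406061]), 'grip_width': 0.0868381584255068}
scene {'intrinsics': [[520.2972, 0.0, 320.6382], [0.0, 520.2972, 242.1579], [0.0, 0.0, 1.0]], 'world_from_camera': [[0.7854, 0.3718, -0.495, 0.0329], [-0.6189, 0.4912, -0.613, -0.7121], [0.0152, 0.7877, 0.6159, 0.7114], [0.0, 0.0, 0.0, 1.0]]}
top {'intrinsics': [[549.9349, 0.0, 326.9067], [0.0, 549.9349, 246.7616], [0.0, 0.0, 1.0]], 'world_from_camera': [[0.016, 0.9927, -0.1196, 0.3711], [-0.9999, 0.0163, 0.0009, -0.0528], [0.0028, 0.1195, 0.9928, 1.4795], [0.0, 0.0, 0.0, 1.0]]}
wrist {'intrinsics': [[340.4832, 0.0, 322.0369], [0.0, 340.4832, 241.2386], [0.0, 0.0, 1.0]], 'T_tool_cam': [[-0.0001, 0.2867, -0.958, -0.1532], [0.0004, 0.958, 0.2867, 0.0799], [1.0, -0.0004, -0.0003, -0.0007], [0.0, 0.0, 0.0, 1.0]]}
```

View pics/scene0.png

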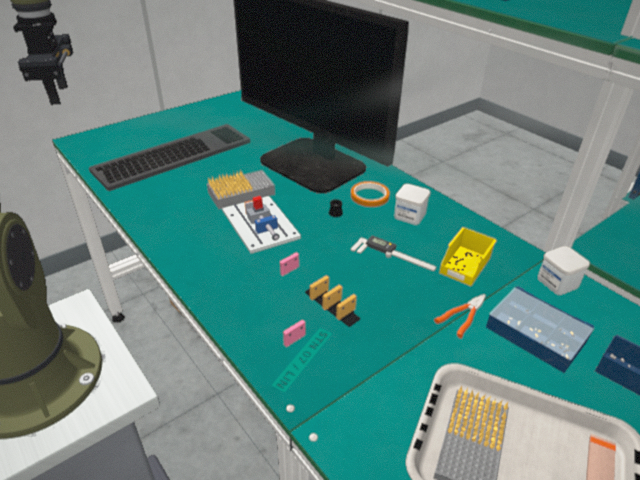

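View pics/top0.png

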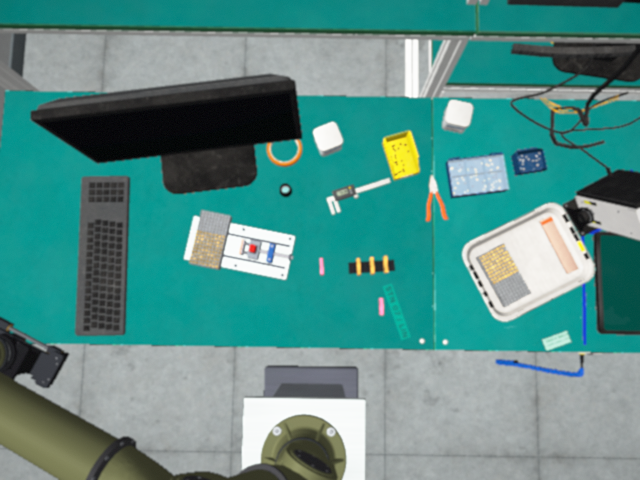

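View pics/wrist0.png

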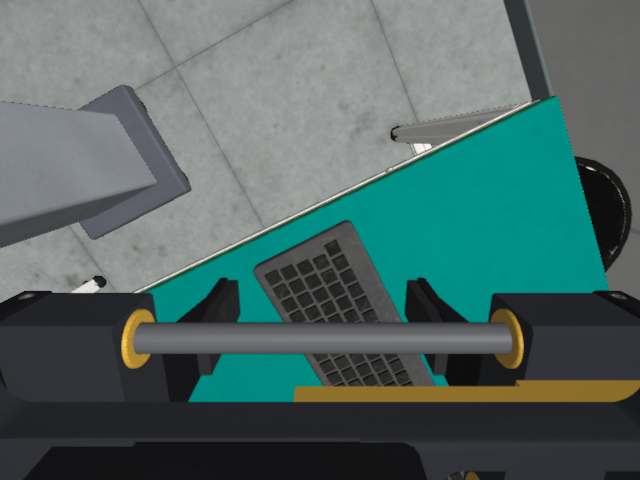

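```bash
cat > h.py <<'E'
import numpy as np,cv2
from cell import telemetry,vision
from scipy.spatial.transform import Rotation as R
def cam(n):
    o=telemetry.get_obs(); d=vision.read_camera(n)
    K=d["intrinsics"]
    if n=="wrist":
        T=np.eye(4);T[:3,:3]=R.from_euler("xyz",o["tool_rot"],degrees=True).as_matrix();T[:3,3]=o["tool_pos"]
        M=T@d["T_tool_cam"]
    else: M=d["world_from_camera"]
    return d["pixels"][:,:,::-1].copy(),K,M,o
def ray(K,M,u,v):
    c=np.array([(u-K[0,2])/K[0,0],-(v-K[1,2])/K[1,1],-1.0]); return M[:3,3],M[:3,:3]@c
def onz(K,M,u,v,z):
    p,d=ray(K,M,u,v); return p+d*(z-p[2])/d[2]
def proj(K,M,P):
    c=M[:3,:3].T@(np.asarray(P,float)-M[:3,3]); return np.array([K[0,0]*c[0]/-c[2]+K[0,2],K[1,1]*(-c[1])/-c[2]+K[1,2]])
def blobs(mask,amin=15):
    n,l,s,c=cv2.connectedComponentsWithStats(mask.astype(np.uint8))
    return [(s[i,4],c[i],s[i,:4],l==i) for i in range(1,n) if s[i,4]>=amin]
def pose(o=None):
    o=o or telemetry.get_obs();return o["tool_pos"],R.from_euler("xyz",o["tool_rot"],degrees=True)
E
python3 - <<'E'
from h import *
a=cv2.imread("pics/top0.png");cv2.imwrite("pics/topcrop0.png",cv2.resize(a[180:320,170:410],None,fx=3.3,fy=3.3,interpolation=cv2.INTER_CUBIC))
a=cv2.imread("pics/scene0.png");cv2.imwrite("pics/scenecrop0.png",cv2.resize(a[160:360,200:400],None,fx=3,fy=3,interpolation=cv2.INTER_CUBIC))
E
```

```text
(no output)
```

View pics/topcrop0.png

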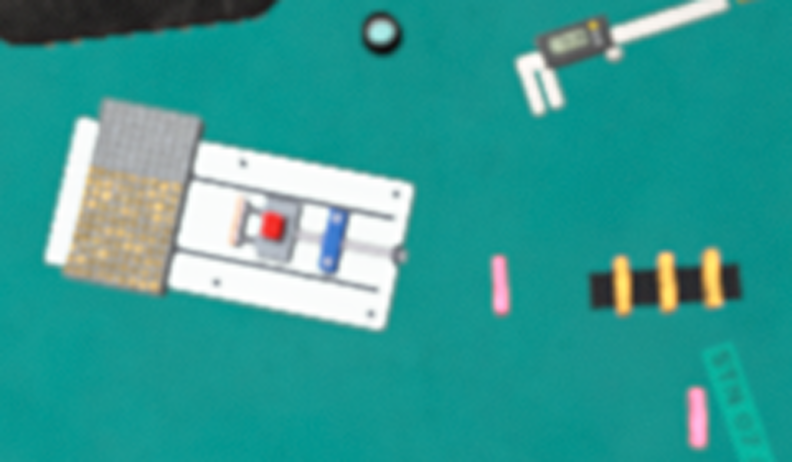

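View pics/scenecrop0.png

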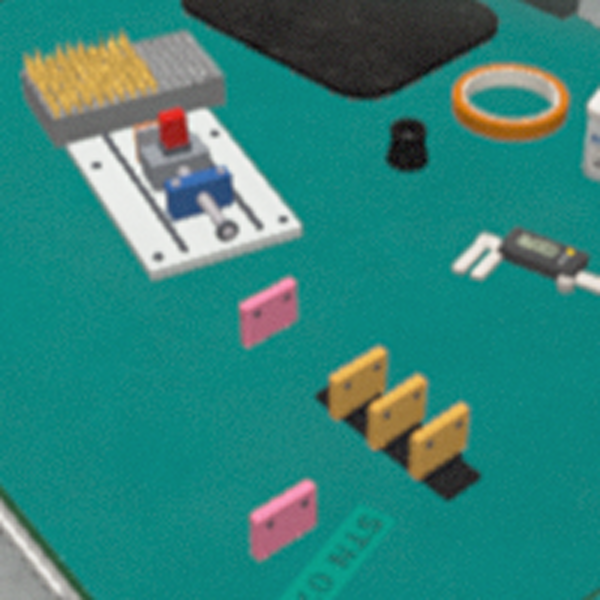

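The crops show the three brass plates in the rack (top camera, about px 358–386, 265), with the nest at about px 185–295, 210–280 and the red knob at about (252, 248). Next I measure them.

Run:
```python
from h import *
img,K,M,o=cam("top"); hsv=cv2.cvtColor(img,cv2.COLOR_BGR2HSV)
H,S,V=[hsv[...,i].astype(int) for i in range(3)]
roi=np.zeros(H.shape,bool);roi[190:310,170:410]=1
# brass
br=(H>10)&(H<30)&(S>90)&(V>110)&roi;br[:,:330]=0
for a,c,b,m in blobs(br,10):
    ys,xs=np.nonzero(m);r=cv2.minAreaRect(np.c_[xs,ys].astype(np.float32));print("brass",a,c,b,onz(K,M,*c,0.040).round(4),r)
red=((H<6)|(H>174))&(S>150)&(V>110)&roi
for a,c,b,m in blobs(red,8): print("red",a,c,b,onz(K,M,*c,0.069).round(4))
bl=(V<60)&roi;bl[:,:340]=0;bl[:250]=0
m=bl|br
m=cv2.morphologyEx(m.astype(np.uint8),cv2.MORPH_CLOSE,np.ones((3,3)))
for a,c,b,mm in blobs(m,100): 
    print("rack",a,c,b,onz(K,M,*c,.006))
wh=(S<50)&(V>190)&roi;wh[:,310:]=0
w=cv2.morphologyEx(wh.astype(np.uint8),cv2.MORPH_CLOSE,np.ones((3,3)))
ys,xs=np.nonzero(w)
P=np.array([onz(K,M,x,y,.010)[:2] for x,y in zip(xs,ys)])
r=cv2.minAreaRect((P*1000).astype(np.float32));print("nest",r, cv2.boxPoints(r))
# scene red / brass
img,K2,M2,o=cam("scene"); hsv=cv2.cvtColor(img,cv2.COLOR_BGR2HSV)
H,S,V=[hsv[...,i].astype(int) for i in range(3)]
roi=np.zeros(H.shape,bool);roi[160:360,190:400]=1
for a,c,b,m in blobs(((H<6)|(H>174))&(S>150)&(V>90)&roi,8): print("red",a,c,b,onz(K2,M2,*c,.056))
br=(H>10)&(H<28)&(S>90)&(V>90)&roi;br[:260]=0
for a,c,b,m in blobs(br,20): print("brass",a,c,b,onz(K2,M2,*c,0.023))
```

```text
brass 92 [371.81521739 265.2826087 ] [369 257   7  17] [ 0.4974 -0.1727  0.04  ] ((372.0, 265.0), (16.0, 6.0), 90.0)
brass 95 [385.29473684 264.17894737] [382 256   7  17] [ 0.5009 -0.2081  0.04  ] ((385.0, 264.0), (16.0, 6.0), 90.0)
brass 89 [358.33707865 266.3258427 ] [356 258   6  17] [ 0.4941 -0.1373  0.04  ] ((358.5, 266.0), (16.0, 5.0), 90.0)
red 36 [252.38888889 248.02777778] [250 245   6   7] [0.5345 0.1383 0.069 ]
rack 498 [371.50401606 265.80722892] [350 256  44  19] [ 0.49895839 -0.17472972  0.006     ]
nest ((542.9761352539062, 181.6045379638672), (281.0621032714844, 122.10198974609375), 79.46427917480469) [[457.2585    54.605774]
 [577.302     32.279602]
 [628.6937   308.6033  ]
 [508.65027  330.92947 ]]
red 93 [257.20430108 202.03225806] [253 196   9  13] [0.53645208 0.14252599 0.056     ]
brass 593 [325.22091062 292.28499157] [309 276  33  34] [ 0.49684031 -0.15454908  0.023     ]
brass 305 [345.2852459  306.83278689] [336 295  20  25] [ 0.50209694 -0.20761345  0.023     ]
```

```bash
cat >> h.py <<'E'
def down(yaw):  # tool x=-Z, tool z horizontal at yaw (deg)
    z=np.array([np.cos(np.radians(yaw)),np.sin(np.radians(yaw)),0]);x=np.array([0,0,-1.]);return R.from_matrix(np.c_[x,np.cross(z,x),z])
def goto(pos,yaw):
    p,r=pose();d=r.inv().apply(np.asarray(pos)-p);w=(r.inv()*down(yaw)).as_rotvec()
    print("offset",d.round(4).tolist(),"ang",w.round(4).tolist(),"| deg",np.degrees(np.linalg.norm(w)).round(1),"mm",(np.linalg.norm(d)*1000).round(1))
E
python3 - <<'E'
from h import *
p,r=pose();print(r.as_matrix().round(3))
for y in (5.5,185.5): goto((.50,.25,.25),y)
E
```

```text
[[-0.    -0.899  0.437]
 [-0.001  0.437  0.899]
 [-1.    -0.    -0.001]]
offset [-0.0197, -0.3402, -0.2063] ang [1.0221, -0.0007, 0.0005] | deg 58.6 mm 398.3
offset [-0.0197, -0.3402, -0.2063] ang [-2.1195, -0.0005, -0.0008] | deg 121.4 mm 398.3
```

Call:
{"api": "drive_tool", "payload": {"offset": [[-0.02,-0.34,-0.206],[-0.02,-0.34,-0.206],[-0.02,-0.34,-0.206],[-0.02,-0.34,-0.206],[-0.02,-0.34,-0.206],[-0.02,-0.34,-0.206],[-0.02,-0.34,-0.206],[-0.02,-0.34,-0.206],[-0.02,-0.34,-0.206]], "angular": [[1.022,0,0],[1.022,0,0],[1.022,0,0],[1.022,0,0],[1.022,0,0],[1.022,0,0],[1.022,0,0],[1.022,0,0],[1.022,0,0]], "fingers": -1}}

```text
time_s: 1.38
tool_pos: [0.4988, 0.2522, 0.25]
tool_rot: [177.5, 89.9, -176.8]
force: [0.2, 0.8, 0.2]
grip_width: 0.087
```

Run:
```python
from h import *
goto((.53,.18,.25),-10.5)
```

```text
offset [-0.0, -0.0749, 0.0239] ang [0.2818, -0.0012, 0.0001] | deg 16.1 mm 78.6
```

Call:
{"api": "drive_tool", "payload": {"offset": [[0,-0.075,0.024],[0,-0.075,0.024],[0,-0.075,0.024],[0,-0.075,0.024]], "angular": [[0.282,0,0],[0.282,0,0],[0.282,0,0],[0.282,0,0]]}}

```text
time_s: 1.88
tool_pos: [0.529, 0.1827, 0.2497]
tool_rot: [169.3, 89.9, 159.1]
force: [-0.4, 0.6, 0.5]
grip_width: 0.0871
```

Run:
```python
from h import *
img,K,M,o=cam("wrist");cv2.imwrite("pics/w1.png",img);print(o["tool_pos"],o["tool_rot"],o["joint_velocities"].max())
np.savez("w1.npz",K=K,M=M)
```

```text
[0.52896822 0.18272262 0.24973297] [169.33126691  89.87509303 159.13851945] 0.23663303575594966
```

View pics/w1.png

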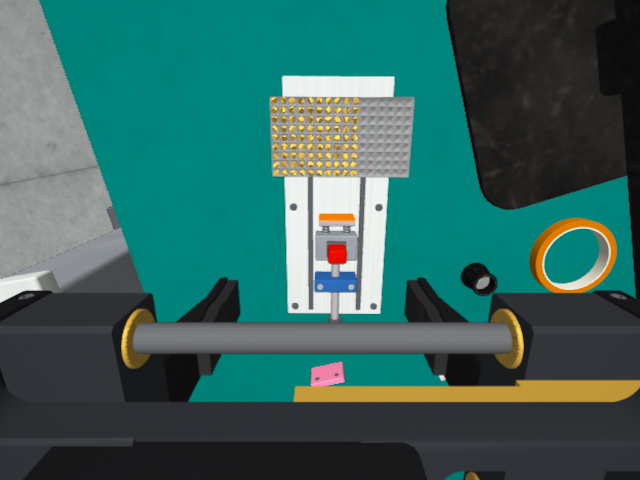

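The wrist view shows the nest (corners near (282,76), (394,76), (288,313), (381,313)), the orange pad at (336,218) and the red knob at (337,250). The fixture's front edge is at row 177, and the clamp is drawn back.

Run:
```python
from h import *
d=np.load("w1.npz");K,M=d["K"],d["M"];img=cv2.imread("pics/w1.png")
hsv=cv2.cvtColor(img,cv2.COLOR_BGR2HSV);H,S,V=[hsv[...,i].astype(int) for i in range(3)]
roi=np.zeros(H.shape,bool);roi[60:318,265:420]=1
wh=((S<40)&(V>150)&roi)
ys,xs=np.nonzero(wh)
P=np.array([onz(K,M,x,y,.010)[:2] for x,y in zip(xs,ys)])*1000
r=cv2.minAreaRect(P.astype(np.float32));print("nest",r)
c=np.array([.5430,.1816]); 
for uv in [(282,76),(394,76),(288,313),(381,313),(311,177),(362,177),(311,308),(360,308)]: print(uv,onz(K,M,*uv,.010).round(4))
red=((H<6)|(H>174))&(S>150)&roi
for a,cc,b,m in blobs(red,30):
    ys,xs=np.nonzero(m);print("red",a,cc,b)
    for z in (.069,.056): print(onz(K,M,*cc,z).round(4))
    top=b[1]; print('topedge',onz(K,M,cc[0],b[1],.069),onz(K,M,b[0],cc[1],.069),onz(K,M,b[0]+b[2],cc[1],.069))
orr=(H>7)&(H<18)&(S>150)&roi;orr[:200]=0
for a,cc,b,m in blobs(orr,30): print("pad",a,cc,b,onz(K,M,cc[0],b[1],.041).round(4),onz(K,M,cc[0],b[1]+b[3],.041).round(4))
print("face",onz(K,M,337,177,.037),onz(K,M,337,177,.058),onz(K,M,337,177,.010),M[:3,3])
```

```text
nest ((547.1677856445312, 179.94482421875), (283.0995788574219, 154.12066650390625), 79.3088607788086)
(282, 76) [0.511  0.3307 0.01  ]
(394, 76) [0.627  0.3098 0.01  ]
(288, 313) [0.4604 0.0575 0.01  ]
(381, 313) [0.5781 0.0366 0.01  ]
(311, 177) [0.5216 0.2221 0.01  ]
(362, 177) [0.5788 0.2119 0.01  ]
(311, 308) [0.4908 0.0594 0.01  ]
(360, 308) [0.5525 0.0484 0.01  ]
red 352 [336.60227273 253.49431818] [328 244  19  20]
[0.5362 0.1463 0.069 ]
[0.536  0.1419 0.056 ]
topedge [0.53789933 0.15643123 0.069     ] [0.52744687 0.14785623 0.069     ] [0.54679834 0.14440172 0.069     ]
pad 247 [336.14979757 217.03643725] [319 214  36   7] [0.5427 0.1814 0.041 ] [0.5414 0.1737 0.041 ]
face [0.55015301 0.21984633 0.037     ] [0.54969115 0.22215582 0.058     ] [0.55074684 0.21687699 0.01      ] [0.54210452 0.26009175 0.40294823]
```

Run:
```python
from h import *
goto((.497,-.15,.20),5.5)
```

```text
offset [0.0496, -0.333, 0.0275] ang [-0.2742, -0.0019, -0.0006] | deg 15.7 mm 337.8
```

Call:
{"api": "drive_tool", "payload": {"offset": [[0.05,-0.333,0.0275],[0.05,-0.333,0.0275],[0.05,-0.333,0.0275],[0.05,-0.333,0.0275],[0.05,-0.333,0.0275],[0.05,-0.333,0.0275],[0.05,-0.333,0.0275],[0.05,-0.333,0.0275]], "angular": [[-0.274,-0.002,0],[-0.274,-0.002,0],[-0.274,-0.002,0],[-0.274,-0.002,0],[-0.274,-0.002,0],[-0.274,-0.002,0],[-0.274,-0.002,0],[-0.274,-0.002,0]]}}

```text
time_s: 2.92
tool_pos: [0.4977, -0.1474, 0.1997]
tool_rot: [75.9, 89.9, 81.6]
force: [0.5, 0.2, -0.0]
grip_width: 0.0867
```

Run:
```python
from h import *
img,K,M,o=cam("wrist");cv2.imwrite("pics/w2.png",img);print(o["tool_pos"],o["tool_rot"],abs(o["joint_velocities"]).max(),o["qpos"])
np.savez("w2.npz",K=K,M=M)
```

```text
[ 0.49769997 -0.14743871  0.19966673] [75.90151021 89.91704227 81.60703896] 0.41538057820574886 [-19.92665361   3.2046961   35.00776106 105.14846817  -2.01631937
  72.24566127  21.35990668]
```

View pics/w2.png

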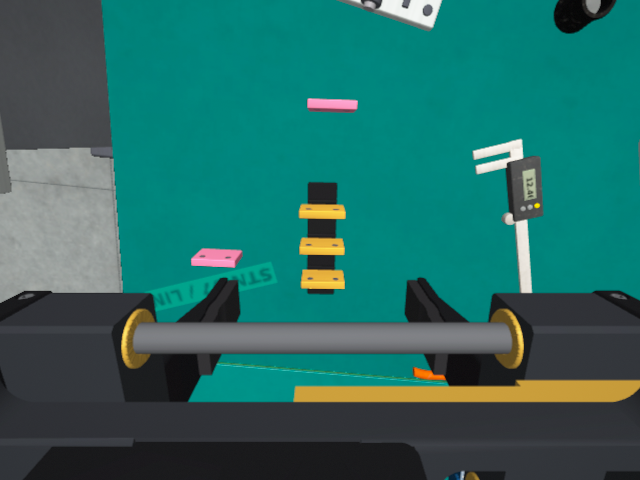

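Run:
```python
from h import *
d=np.load("w2.npz");K,M=d["K"],d["M"];img=cv2.imread("pics/w2.png")
hsv=cv2.cvtColor(img,cv2.COLOR_BGR2HSV);H,S,V=[hsv[...,i].astype(int) for i in range(3)]
roi=np.zeros(H.shape,bool);roi[190:292,285:360]=1
br=(H>10)&(H<30)&(S>110)&(V>70)&roi
for a,c,b,m in blobs(br,50):
    lo=b[1]+b[3]-0.5
    L=onz(K,M,b[0]-.5,lo-3,.040);Rr=onz(K,M,b[0]+b[2]-.5,lo-3,.040)
    print(a,c,b,"backedge",onz(K,M,c[0],lo,.040).round(4),"L",L.round(4),"R",Rr.round(4),"mid",((L+Rr)/2).round(4),np.linalg.norm(L-Rr))
bk=(V<45)&roi|br
bk=cv2.morphologyEx(((V<50)|br).astype(np.uint8)*np.uint8(1),cv2.MORPH_OPEN,np.ones((3,3)));bk[:170]=0;bk[296:]=0;bk[:,:290]=0;bk[:,355:]=0
for rng in [(183,203),(222,236),(256,268)]:
    for row in range(*rng,6):
        xs=np.nonzero(V[row,300:345]<60)[0]+300; print(row,onz(K,M,xs.min()-.5,row,.006).round(4),onz(K,M,xs.max()+.5,row,.006).round(4))
```

```text
664 [321.67168675 211.14608434] [299 203  47  16] backedge [ 0.4955 -0.1399  0.04  ] L [ 0.4736 -0.1392  0.04  ] R [ 0.5174 -0.1348  0.04  ] mid [ 0.4955 -0.137   0.04  ] 0.044083324339918455
746 [321.35120643 245.93163539] [299 237  46  18] backedge [ 0.4987 -0.1755  0.04  ] L [ 0.4764 -0.1746  0.04  ] R [ 0.5207 -0.1702  0.04  ] mid [ 0.4986 -0.1724  0.04  ] 0.044516118884822306
811 [322.40937115 278.80517879] [301 269  44  20] backedge [ 0.5033 -0.2111  0.04  ] L [ 0.4813 -0.21    0.04  ] R [ 0.5249 -0.2056  0.04  ] mid [ 0.5031 -0.2078  0.04  ] 0.04389788096718908
183 [ 0.4793 -0.1123  0.006 ] [ 0.5065 -0.1096  0.006 ]
189 [ 0.4788 -0.1184  0.006 ] [ 0.5082 -0.1155  0.006 ]
195 [ 0.4794 -0.1245  0.006 ] [ 0.5088 -0.1216  0.006 ]
201 [ 0.4799 -0.1307  0.006 ] [ 0.5085 -0.1278  0.006 ]
222 [ 0.4818 -0.1527  0.006 ] [ 0.511  -0.1498  0.006 ]
228 [ 0.4824 -0.1592  0.006 ] [ 0.5117 -0.1563  0.006 ]
234 [ 0.483  -0.1657  0.006 ] [ 0.5124 -0.1628  0.006 ]
256 [ 0.4851 -0.1902  0.006 ] [ 0.5141 -0.1873  0.006 ]
262 [ 0.4857 -0.197   0.006 ] [ 0.5138 -0.1942  0.006 ]
```

Run:
```python
from h import *
goto((.4952,-.1366,.10),5.7);goto((.4952,-.1366,.022),5.7)
```

```text
offset [0.0997, 0.0108, -0.0015] ang [0.0005, 0.0004, -0.0012] | deg 0.1 mm 100.3
offset [0.1777, 0.0108, -0.0015] ang [0.0005, 0.0004, -0.0012] | deg 0.1 mm 178.1
```

Call:
{"api": "drive_tool", "payload": {"offset": [[0.05,0.011,-0.0015],[0.1,0.011,-0.0015],[0.14,0.011,-0.0015],[0.165,0.011,-0.0015],[0.178,0.011,-0.0015],[0.178,0.011,-0.0015],[0.178,0.011,-0.0015]], "angular": [[0,0,0],[0,0,0],[0,0,0],[0,0,0],[0,0,0],[0,0,0],[0,0,0]]}}

```text
time_s: 3.85
tool_pos: [0.4964, -0.1361, 0.0229]
tool_rot: [22.2, 89.8, 27.9]
force: [0.3, 0.2, 0.2]
grip_width: 0.0868
```

Run:
```python
from h import *
goto((.4952,-.1366,.022),5.7)
img,K,M,o=cam("wrist");cv2.imwrite("pics/w3.png",img)
```

```text
offset [0.0009, -0.0004, -0.0012] ang [0.0013, 0.0025, -0.001] | deg 0.2 mm 1.5
```

View pics/w3.png

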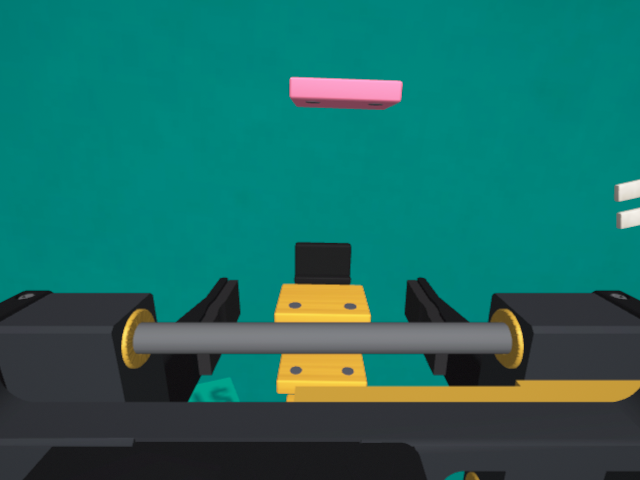

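The plate sits centred between the fingers (columns 276–370, jaw centre about 322). I'll close on it now.

Call:
{"api": "drive_tool", "payload": {"offset": [[0,0,0],[0,0,0],[0,0,0],[0,0,0],[0,0,0],[0,0,0]], "angular": [[0,0,0],[0,0,0],[0,0,0],[0,0,0],[0,0,0],[0,0,0]], "fingers": 1, "squeeze": 25}}

```text
time_s: 4.65
tool_pos: [0.4963, -0.1363, 0.0229]
tool_rot: [21.5, 89.8, 27.2]
force: [0.6, -0.4, 0.4]
grip_width: 0.0439
```

Call:
{"api": "drive_tool", "payload": {"offset": [[-0.03,0,0],[-0.07,0,0],[-0.11,0,0],[-0.11,0,0]], "angular": [[0,0,0],[0,0,0],[0,0,0],[0,0,0]]}}

```text
time_s: 5.15
tool_pos: [0.4984, -0.1369, 0.136]
tool_rot: [2.4, 89.5, 8.2]
force: [0.3, 0.0, -0.5]
grip_width: 0.0438
```

Run:
```python
from h import *
goto((.5453,.1926,.13),-10.5)
img,K,M,o=cam("wrist");cv2.imwrite("pics/w4.png",img);print(o["grip_width"],o["tool_pos"])
```

```text
offset [0.0068, 0.3231, 0.0797] ang [0.2837, 0.0089, -0.0017] | deg 16.3 mm 332.9
0.04381561975951805 [ 0.49836562 -0.13691738  0.13597943]
```

View pics/w4.png

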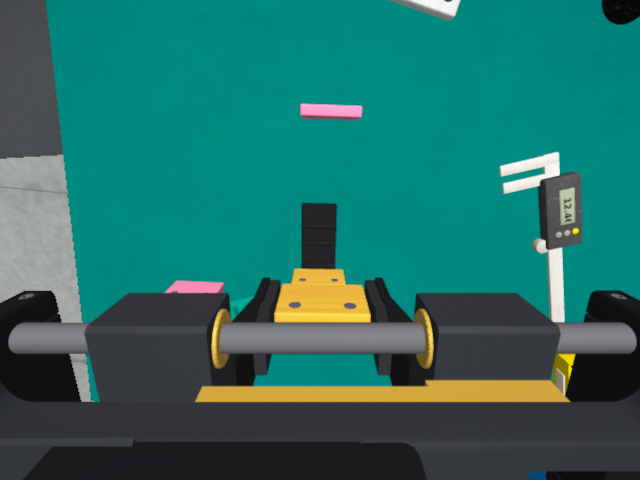

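The plate is lifted and square in the jaws. Now I carry it over the gap.

Call:
{"api": "drive_tool", "payload": {"offset": [[0.007,0.323,0.08],[0.007,0.323,0.08],[0.007,0.323,0.08],[0.007,0.323,0.08],[0.007,0.323,0.08],[0.007,0.323,0.08],[0.007,0.323,0.08],[0.007,0.323,0.08],[0.007,0.323,0.08]], "angular": [[0.284,0.009,-0.002],[0.284,0.009,-0.002],[0.284,0.009,-0.002],[0.284,0.009,-0.002],[0.284,0.009,-0.002],[0.284,0.009,-0.002],[0.284,0.009,-0.002],[0.284,0.009,-0.002],[0.284,0.009,-0.002]]}}

```text
time_s: 6.32
tool_pos: [0.544, 0.1909, 0.1273]
tool_rot: [-158.9, 89.7, -169.6]
force: [0.6, -0.8, -0.8]
grip_width: 0.0436
```

Run:
```python
from h import *
goto((.5453,.1926,.0275),-10.5)
img,K,M,o=cam("wrist");cv2.imwrite("pics/w5.png",img);print(o["grip_width"],o["tool_pos"])
```

```text
offset [0.0998, 0.0021, 0.0014] ang [-0.0029, -0.0043, 0.0016] | deg 0.3 mm 99.8
0.043612142145495976 [0.54402183 0.19090412 0.12730605]
```

View pics/w5.png

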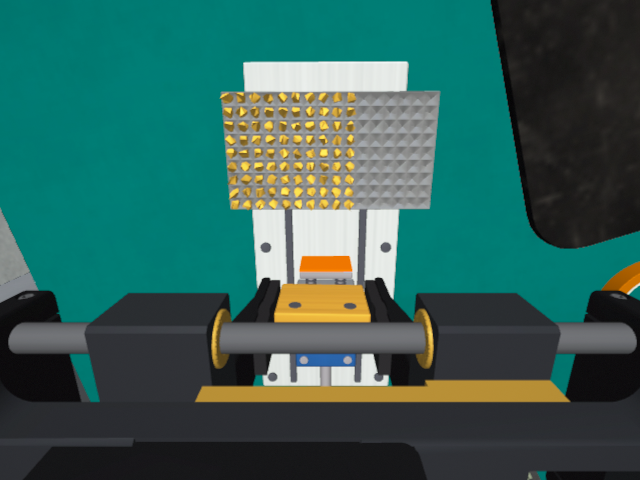

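The plate is centred over the rails (columns 289 and 362). I lower it now.

Call:
{"api": "drive_tool", "payload": {"offset": [[0.04,0.002,0.001],[0.07,0.002,0.001],[0.088,0.002,0.001],[0.096,0.002,0.001],[0.0998,0.002,0.001],[0.0998,0.002,0.001],[0.0998,0.002,0.001]], "angular": [[0,-0.004,0.001],[0,-0.004,0.001],[0,-0.004,0.001],[0,-0.004,0.001],[0,-0.004,0.001],[0,-0.004,0.001],[0,-0.004,0.001]]}}

```text
time_s: 7.25
tool_pos: [0.5457, 0.1932, 0.0286]
tool_rot: [33.3, 89.9, 22.6]
force: [0.3, -0.9, 0.3]
grip_width: 0.0435
```

Run:
```python
from h import *
goto((.5453,.1926,.0272),-10.5)
img,K,M,o=cam("wrist");cv2.imwrite("pics/w6.png",img);print(o["grip_width"],o["tool_pos"],o["force"])
```

```text
offset [0.0014, -0.0006, -0.0003] ang [-0.0028, 0.0013, -0.0008] | deg 0.2 mm 1.6
0.04354947802536241 [0.54573501 0.19317578 0.02862114] [ 0.27282302 -0.91064611  0.30033855]
```

View pics/w6.png

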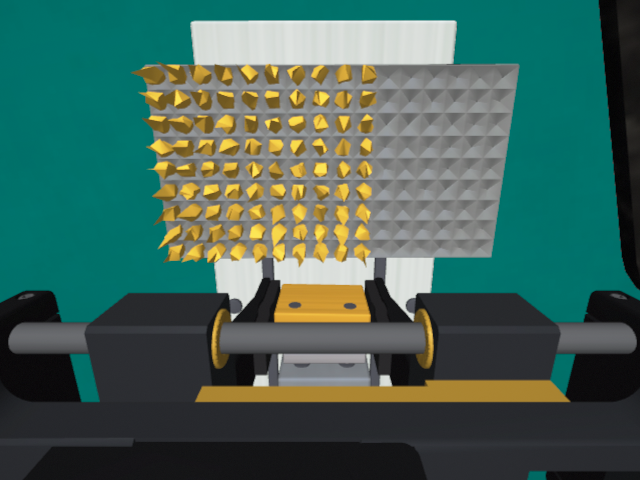

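Call:
{"api": "drive_tool", "payload": {"offset": [[0.002,0,0],[0.002,0,0],[0.002,0,0],[0.002,0,0]], "angular": [[0,0,0],[0,0,0],[0,0,0],[0,0,0]]}}

```text
time_s: 7.8
tool_pos: [0.546, 0.1935, 0.0269]
tool_rot: [36.8, 89.9, 26.1]
force: [0.4, -0.2, 3.3]
grip_width: 0.0436
```

Call:
{"api": "drive_tool", "payload": {"offset": [[0,0,0],[0,0,0],[0,0,0],[0,0,0],[-0.03,0,0],[-0.07,0,0],[-0.1,0,0],[-0.1,0,0]], "angular": [[0,0,0],[0,0,0],[0,0,0],[0,0,0],[0,0,0],[0,0,0],[0,0,0],[0,0,0]], "fingers": -1}}

```text
time_s: 8.8
tool_pos: [0.5477, 0.194, 0.1297]
tool_rot: [38.0, 89.6, 27.3]
force: [0.6, 0.2, -0.2]
grip_width: 0.0871
```

Run:
```python
from h import *
img,K,M,o=cam("wrist");cv2.imwrite("pics/w7.png",img);print(o["grip_width"],o["tool_pos"],o["force"])
np.savez("w7.npz",K=K,M=M)
goto((.5355,.1395,.128),-10.5)
```

```text
0.08710431376027765 [0.5476663  0.19395596 0.12968134] [ 0.58791983  0.23250569 -0.20175254]
offset [-0.0004, -0.0551, -0.0007] ang [-0.0026, 0.0034, -0.0027] | deg 0.3 mm 55.1
```

View pics/w7.png

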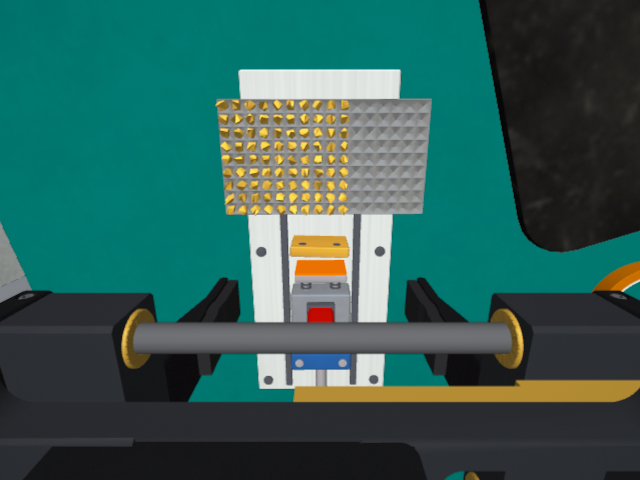

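The plate stands upright between the rails at (320,246), ahead of the pad at (320,268), with the knob at (320,317). I go to the knob next.

Call:
{"api": "drive_tool", "payload": {"offset": [[0,-0.05,0],[0,-0.055,0],[0,-0.055,0],[0.03,-0.055,0],[0.06,-0.055,0],[0.075,-0.055,0],[0.077,-0.055,0],[0.077,-0.055,0]], "angular": [[0,0.003,-0.003],[0,0.003,-0.003],[0,0.003,-0.003],[0,0.003,-0.003],[0,0.003,-0.003],[0,0.003,-0.003],[0,0.003,-0.003],[0,0.003,-0.003]]}}

```text
time_s: 9.85
tool_pos: [0.5371, 0.1401, 0.0513]
tool_rot: [12.2, 89.9, 1.6]
force: [-0.1, 0.1, 0.1]
grip_width: 0.0869
```

Run:
```python
from h import *
goto((.5355,.1395,.053),-10.5)
img,K,M,o=cam("wrist");cv2.imwrite("pics/w8.png",img);print(o["grip_width"],o["tool_pos"],o["force"])
```

```text
offset [-0.0017, -0.0009, -0.0015] ang [-0.0023, 0.0013, -0.0003] | deg 0.1 mm 2.5
0.08691084685750337 [0.53713981 0.14011    0.05126966] [-0.06245184  0.10796572  0.11778698]
```

View pics/w8.png

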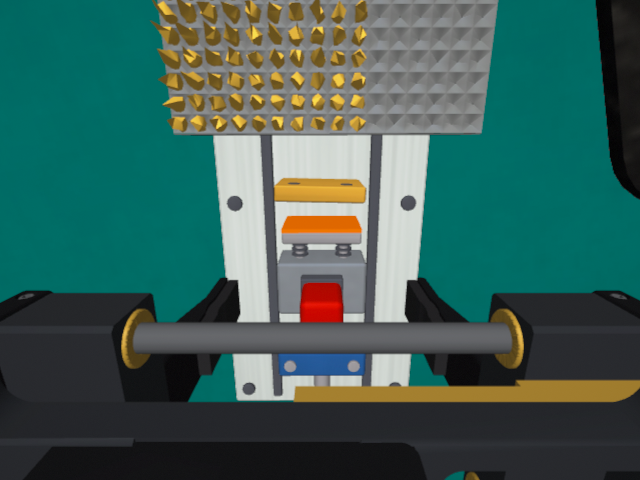

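Call:
{"api": "drive_tool", "payload": {"offset": [[-0.001,0,0],[-0.001,0,0],[-0.001,0,0],[-0.001,0,0],[-0.001,0,0],[-0.001,0,0],[-0.001,0,0],[-0.001,0,0]], "angular": [[0,0,0],[0,0,0],[0,0,0],[0,0,0],[0,0,0],[0,0,0],[0,0,0],[0,0,0]], "fingers": 1, "squeeze": 50}}

```text
time_s: 10.9
tool_pos: [0.5369, 0.1402, 0.0525]
tool_rot: [33.6, 89.9, 23.0]
force: [-1.6, -1.3, 2.2]
grip_width: 0.0198
```

Call:
{"api": "drive_tool", "payload": {"offset": [[0,0.004,0],[0,0.008,0],[0,0.012,0],[0,0.016,0],[0,0.02,0],[0,0.024,0],[0,0.028,0]], "angular": [[0,0,0],[0,0,0],[0,0,0],[0,0,0],[0,0,0],[0,0,0],[0,0,0]]}}

```text
time_s: 11.78
tool_pos: [0.5411, 0.1632, 0.0525]
tool_rot: [-105.7, 89.7, -116.4]
force: [-4.8, -9.6, 7.1]
grip_width: 0.0197
```

Run:
```python
from h import *
img,K,M,o=cam("wrist");cv2.imwrite("pics/w9.png",img);print(o["grip_width"],o["tool_pos"],o["force"],o["wrist_torque"])
```

```text
0.01969889432405554 [0.54113242 0.16321208 0.05251878] [-4.79060071 -9.63209711  7.10102394] [-1.89249011  0.98041947  0.14111566]
```

View pics/w9.png

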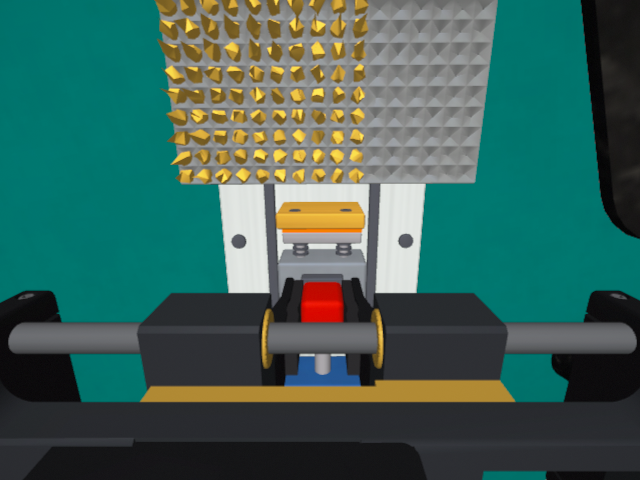

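Call:
{"api": "drive_tool", "payload": {"offset": [[0,0.008,0],[0,0.012,0],[0,0.015,0],[0,0.018,0],[0,0.02,0],[0,0.022,0],[0,0.024,0],[0,0.026,0],[0,0.026,0]], "angular": [[0,0,0],[0,0,0],[0,0,0],[0,0,0],[0,0,0],[0,0,0],[0,0,0],[0,0,0],[0,0,0]]}}

```text
time_s: 12.95
tool_pos: [0.5445, 0.1811, 0.0525]
tool_rot: [-108.5, 89.0, -119.4]
force: [-8.7, -15.7, 12.7]
grip_width: 0.0196
```

Run:
```python
from h import *
img,K,M,o=cam("wrist");cv2.imwrite("pics/w10.png",img);print(o["grip_width"],o["tool_pos"],o["force"],o["wrist_torque"])
d=o["tool_pos"]-np.array([.5369,.1402,.0525]);print(d@[.182,.983,0])
```

```text
0.019578309252988396 [0.5445424  0.18114998 0.05252236] [ -8.73371371 -15.72397376  12.69696807] [-3.21375727  1.70511127  0.23981317]
0.041644750494795386
```

View pics/w10.png

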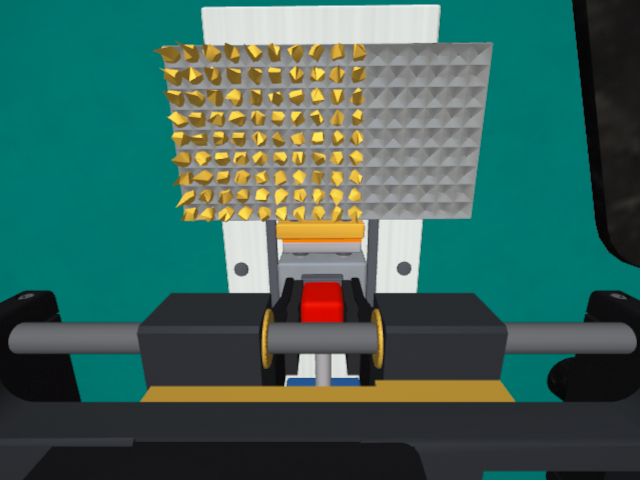

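The spring is visibly compressed and the push has risen to about 17 N, with 41.6 mm travelled. I keep going until the collar stops it.

Call:
{"api": "drive_tool", "payload": {"offset": [[0,0.009,0],[0,0.01,0],[0,0.011,0],[0,0.012,0],[0,0.013,0],[0,0.014,0],[0,0.014,0],[0,0.014,0]], "angular": [[0,0,0],[0,0,0],[0,0,0],[0,0,0],[0,0,0],[0,0,0],[0,0,0],[0,0,0]]}}

```text
time_s: 14.0
tool_pos: [0.5446, 0.1815, 0.0525]
tool_rot: [-109.3, 87.9, -120.7]
force: [-12.7, -23.9, 18.8]
grip_width: 0.0192
```

Run:
```python
from h import *
img,K,M,o=cam("wrist");cv2.imwrite("pics/w11.png",img);print(o["grip_width"],o["tool_pos"],o["force"],o["wrist_torque"])
d=o["tool_pos"]-np.array([.5369,.1402,.0525]);print(d@[.182,.983,0])
```

```text
0.019241143275224925 [0.54459392 0.18149322 0.05246372] [-12.66701459 -23.91482876  18.82780618] [-5.13453525  2.4987102   0.32190589]
0.041991533708627835
```

View pics/w11.png

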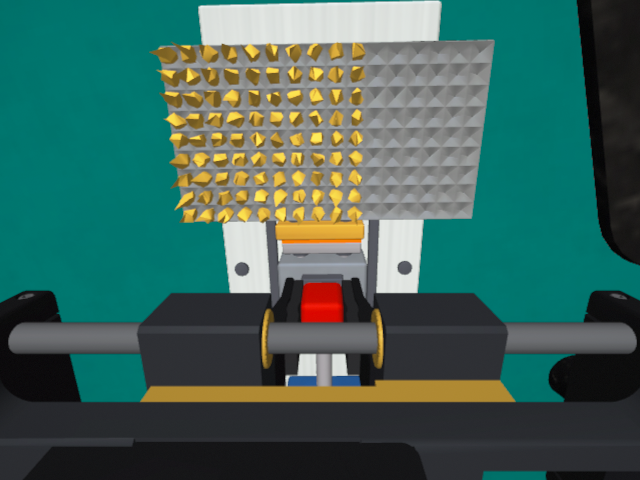

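Push is now about 26 N with almost no travel, so something is hard against a stop. I release and measure.

Call:
{"api": "drive_tool", "payload": {"offset": [[0,-0.001,0],[0,-0.001,0],[0,-0.001,0],[0,-0.001,0],[0,-0.001,0],[-0.03,-0.001,0],[-0.07,-0.001,0],[-0.1,0.05,0],[-0.1,0.05,0],[-0.1,0.05,0]], "angular": [[0,0,0],[0,0,0],[0,0,0],[0,0,0],[0,0,0],[0,0,0],[0,0,0],[0,0,0],[0,0,0],[0,0,0]], "fingers": -1}}

```text
time_s: 15.3
tool_pos: [0.5559, 0.2336, 0.1503]
tool_rot: [-109.3, 87.9, -120.6]
force: [-0.1, -0.0, -0.5]
grip_width: 0.0868
```

Run:
```python
from h import *
img,K,M,o=cam("wrist");cv2.imwrite("pics/w12.png",img);print(o["grip_width"],o["tool_pos"],o["force"],o["tool_rot"])
np.savez("w12.npz",K=K,M=M)
cv2.imwrite("pics/w12c.png",cv2.resize(img[190:400,230:430],None,fx=2.8,fy=2.8,interpolation=cv2.INTER_CUBIC))
img,K,M,o=cam("scene");cv2.imwrite("pics/s12c.png",cv2.resize(img[160:260,200:310],None,fx=5,fy=5,interpolation=cv2.INTER_CUBIC))
```

```text
0.08682697243572529 [0.55594218 0.23364715 0.15029663] [-0.13480427 -0.02872032 -0.48608524] [-109.29048431   87.88187405 -120.55543885]
```

View pics/w12c.png

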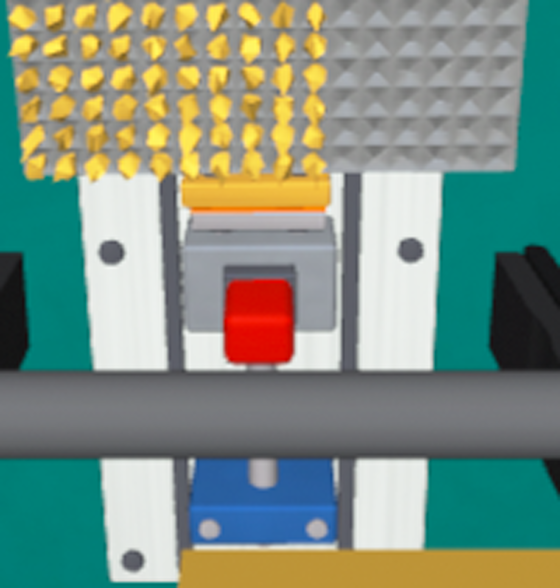

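View pics/s12c.png

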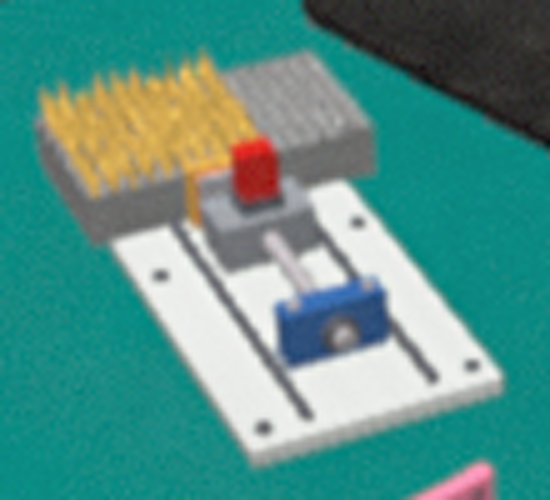

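Run:
```python
import cv2,numpy as np
f=lambda n,r:cv2.resize(cv2.imread(f"pics/{n}.png")[r[0]:r[1],r[2]:r[3]],(400,400),interpolation=cv2.INTER_CUBIC)
cv2.imwrite("pics/cmp.png",np.hstack([f("w8",(170,330,240,400)),f("w11",(190,350,240,400))]))
```

```text
(no output)
```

View pics/cmp.png

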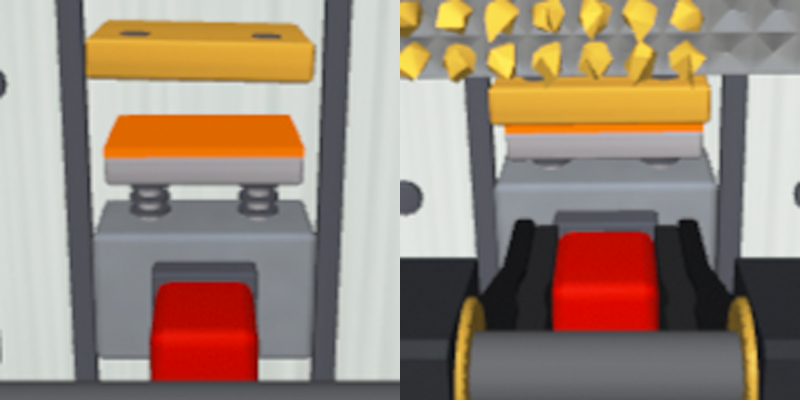

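Run:
```python
from h import *
ey=np.array([.182,.983,0]);ex=np.array([.983,-.182,0])
for n in ("w1","w7","w12"):
    d=np.load(n+".npz");K,M=d["K"],d["M"];img=cv2.imread(f"pics/{n}.png")
    hsv=cv2.cvtColor(img,cv2.COLOR_BGR2HSV);H,S,V=[hsv[...,i].astype(int) for i in range(3)]
    roi=np.zeros(H.shape,bool);roi[60:400,230:430]=1
    red=((H<6)|(H>174))&(S>150)&roi
    for a,c,b,m in blobs(red,60):
        print(n,"red",a,b,"front@.043",(onz(K,M,c[0],b[1]-.5,.043)@ey).round(4),"back@.069",(onz(K,M,c[0],b[1]+b[3]-.5,.069)@ey).round(4))
    dk=(V<110)&(S<80)&roi
    for a,c,b,m in blobs(dk,15):
        if a<150 and max(b[2],b[3])<18 and 120<c[1]: P=onz(K,M,*c,.010);print("  dark",a,c.round(1),(P@ex).round(4),(P@ey).round(4))
    orr=(H>5)&(H<14)&(S>200)&(V>200)&roi
    for a,c,b,m in blobs(orr,40):print("  or",a,b)
```

```text
w1 red 352 [328 244  19  20] front@.043 0.2443 back@.069 0.2304
  dark 18 [293.3 207.1] 0.4515 0.2784
  dark 23 [378.5 207.4] 0.5511 0.2786
  dark 18 [295.1 305.4] 0.4514 0.1511
  dark 15 [373.3 306.3] 0.5512 0.1507
w7 red 354 [308 308  26  14] front@.043 0.2436 back@.069 0.2462
  dark 62 [379.2 250.9] 0.5509 0.279
  dark 60 [261.  251.5] 0.4512 0.279
  dark 45 [305.6 285.6] 0.4883 0.2476
  dark 47 [335.1 285.5] 0.5139 0.2475
  dark 51 [268.2 379.7] 0.4512 0.151
  dark 49 [373.3 379. ] 0.551 0.1511
w12 red 715 [310 290  25  30] front@.043 0.285 back@.069 0.2722
  dark 46 [269.5 279.6] 0.4512 0.2791
  dark 41 [376.2 279.1] 0.5511 0.2788
  dark 34 [277.  389.7] 0.4511 0.1511
```

Run:
```python
from h import *
ey=np.array([.182,.983,0])
d=np.load("w7.npz");K,M=d["K"],d["M"]
img=cv2.imread("pics/w7.png");cv2.imwrite("pics/w7c.png",cv2.resize(img[200:340,250:390],None,fx=5,fy=5,interpolation=cv2.INTER_CUBIC))
print("nest top edge",onz(K,M,320,69.5,.010)@ey,"bottom",onz(K,M,320,388,.010)@ey)
for r in range(255,280,3): print(r,[(onz(K,M,320,r,z)@ey).round(4) for z in (.0115,.0425)])
for c,r in((320,214),): print("fixture",[(onz(K,M,c,r,z)@ey).round(4) for z in (.037,.048,.058)])
a=cv2.imread("pics/scene0.png")[160:260,200:310];cv2.imwrite("pics/s0c.png",cv2.resize(a,None,fx=5,fy=5,interpolation=cv2.INTER_CUBIC))
```

```text
nest top edge 0.4181014214600124 bottom 0.14123674415273182
255 [np.float64(0.2761), np.float64(0.2866)]
258 [np.float64(0.2734), np.float64(0.2842)]
261 [np.float64(0.2708), np.float64(0.2819)]
264 [np.float64(0.2681), np.float64(0.2795)]
267 [np.float64(0.2653), np.float64(0.2771)]
270 [np.float64(0.2626), np.float64(0.2747)]
273 [np.float64(0.2599), np.float64(0.2722)]
276 [np.float64(0.2571), np.float64(0.2698)]
279 [np.float64(0.2543), np.float64(0.2673)]
fixture [np.float64(0.3166), np.float64(0.3189), np.float64(0.321)]
```

View pics/w7c.png

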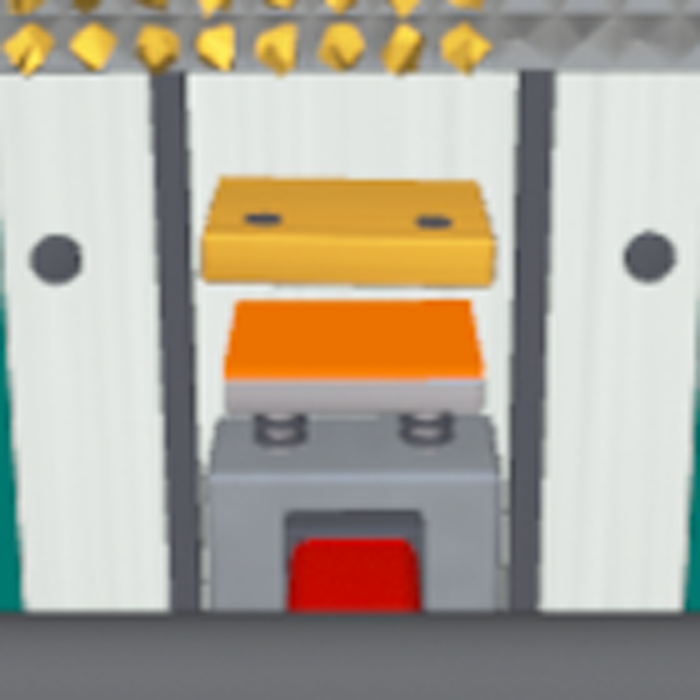

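View pics/s0c.png

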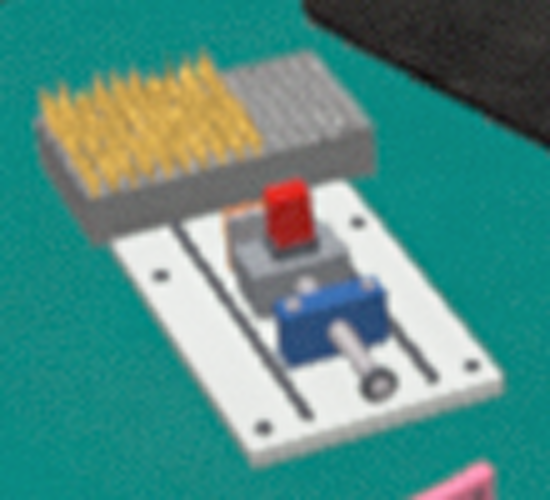

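Run:
```python
from h import *
for n in("top","scene"):
    img,K,M,o=cam(n)
    a=img[180:320,170:410] if n=="top" else img[160:360,200:400]
    cv2.imwrite(f"pics/{n}F.png",cv2.resize(a,None,fx=3,fy=3,interpolation=cv2.INTER_CUBIC))
print(o["time_s"],o["force"],o["tool_pos"])
```

```text
15.45 [ 0.06202153 -0.22046417  0.62132982] [0.55587197 0.23218008 0.14981086]
```

View pics/sceneF.png

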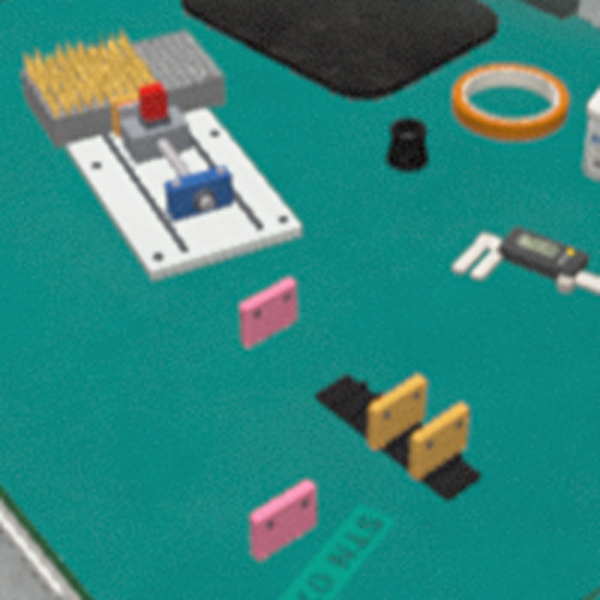

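The scene view shows the two spare plates upright in the rack (px ~(398,412) and (440,442) in the crop). The clamp's collar is seated on the blue bracket at about (207,200), the plate is in the gap, and the loupe and caliper have not moved. I'm handing in.

```bash
python3 -c "
from cell import sign_off
print(sign_off())"
```

```text
the job is handed in; nothing more can be done
None
```

I stood one brass plate in the gap, and one was enough. The clamp is home and pressing on it, and I handed the job in at about 15.5 s.

- **Feel of the clamp:** The push was about 10 N while the clamp slid free. It rose to about 17 N once the pad touched, a little above the 14–16 N given. It then reached about 26 N with only 0.3 mm more movement, which I took as the collar stop.
- **Pad:** The wrist pictures suggest the spring is pressed in by about 4–5 mm, with a gap still visible between the pad and the clamp body, so it is not bottomed.
- **Rest of the scene:** The two spare plates stand upright in the rack, and the loupe and caliper have not moved. The cutters were outside my last picture crop, but the arm never went near them. The gripper is open and clear of everything, with no contact force.

One reading disagreed: the clamp moved only about 42 mm, not the full 45 mm. By my measurements the pad started about 2–3 mm ahead of fully back, which accounts for the difference. I estimate the clamp is at about 44–44.5 mm, give or take 1 mm, and the last scene view shows its collar seated against the blue bracket.

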